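Put the bench consumables back in their own trays

ROBOT

A 7-joint arm with a two-finger parallel gripper is mounted at the origin on a cart in front of the work surface, level with it; the furniture and walls round the work are solid. World frame = base frame: x ahead of the robot, y to its left, z up, the work surface at z = 0. Lengths are in m, angles in rad, forces in N, time in s.
With the tool pointing down it reaches from about 0.4 to 0.875 m from the base axis. Payload 6.5 kg.
Tool frame: the origin (TCP) lies between the finger pads; the fingertips stand 19 mm ahead of it and the grasp point (between the pads) is the TCP; z points along the fingers, y is the line along which they close (so a half turn about z gives the same grasp; the last joint's range is limited). The gripper opens to 85 mm and grips with 20 to 120 N. Pads are 22 mm wide; open, the fingers measure 114 mm over their backs; the gripper's body (76 mm by 85 mm) begins 54 mm behind the grasp point. The pads swing forward as they close: fully open they stand 13 mm farther back than shut.
Start: joints at [1.223, 0.536, -0.004, 1.538, 0.003, 1.067, -0.071], TCP at [0.181, -0.624, 0.25] pointing down, gripper open.
Joint ranges: [-2.7, 2.7], [-0.37, 2.16], [-1.27, 1.26], [0.24, 2.4], [-1.31, 4.45], [0.19, 1.91], [-2.76, 2.76]. Speed limits (rad/s): [2.39, 2.39, 3.14, 3.14, 3.14, 3.14, 3.14].

INTERFACE

Orientations are given as a rotation vector (axis times angle).
In Python, from workcell import r gives the robot as it stands.
- The arm moves only by the tool step_arm, never from a script. Its argument "increments" is a list of rows, each an object with "translation": the shift along the tool's x, y, z in m, a list of three; "twist": the turn about the tool's z in degrees. In form: [{"translation": [x, y, z], "twist": twist}, ...]. A call has 1 to 5 rows; each row shifts and turns the commanded pose from where the row before left it, along the tool's axes as they then stand; what a row does not reach is not made up. A row lasts 1/12 s, in which the tool goes at most 41.7 mm and 7.16 degrees, less where a joint would pass 70% of its speed; a pose out of reach is approached as far as the arm can. A call with a gripper value outside its range is refused whole. "claw" is the opening, from -1 (shut) to 1 (fully open), set as the call begins (left out, the last holds). The fingers move at their own pace and stop on an object; "grip_force" is the grip in N (left out, the last holds). Time passes only in rows, so rows that do not move let the fingers close. It gives the time, the measured TCP pose, the force, the opening and the grip force at its end, in the units of the state.
- r.read_state(): the state, without advancing time (a new reading comes with each control period).
- r.capture(name): name is "scene" or "top" or "wrist"; returns a dict with "frame" (480x640x3 uint8, red, green, blue), "K" (3x3 intrinsics, pixels), "extrinsics" (4x4, takes a point from camera to world coordinates); the wrist camera has in their place "hand_eye" (4x4, takes a point from camera to tool coordinates, whose origin is the TCP and whose axes are the flange's). Camera axes: x right, y down, z forward; pixel columns grow to the right and rows downward; lengths in m; the calibration is good to about 2 mm. A picture is of the moment at which its call begins: read the wrist's pose just before it. There is no depth.
- r.close_job(): hands the job in; it is judged then, once.
The state is a dict: "time_s": time; "qpos": joint angles; "qd": joint speeds; "tau": joint torques, N m; "tool_pos": TCP position; "tool_rot": TCP orientation; "ft_force": force on the tool from outside, world axes, zero at the start; "torque": the same for the moment, N m; "grip_width": finger opening in m; "finger_force": force on a finger pad.
Only numpy, scipy, OpenCV 4.12 (cv2) and the standard library are available. Lean on these libraries where they do the work, as an engineer would, in place of code of your own. Each camera call takes 0.05 s, during which the arm holds its last target. There are 200 camera calls.

TASK

The solder spool, the fuse jar and the red abrasive block each stand in the wrong tray: the spool belongs in the yellow tray, the jar in the green tray and the block in the blue tray. Swap them round, one in each tray, setting one of them down in the middle of the round cork coaster on the way to make room, and leave each standing as it does now, released in the middle of its own tray. Keep the jar and the spool upright all the time, and leave the USB stick and the hex key set where they are.

Things in the scene. Friction and masses are not known exactly. Their poses are not given: they have to be found in the camera images.
- solder_spool: spool of silvery solder wire with two black round flanges, standing on one flange, axis upright: flanges 58 mm in diameter, 36 mm high, about 0.25 kg (varies). Origin: centre of its underside; z up along the spool's axis. Grips well across both flanges from above.
- fuse_jar: small white jar with a screw lid (closed, fixed; dark brown at the side, paler grey-brown on top), holding fuses: about 43 mm in diameter, 96 mm high, about 0.11 kg (varies), upright. Origin: centre of its underside; z up.
- abrasive_block: small plain red abrasive block, lying flat: 26 mm along its x axis, 48 mm along its y axis, 15 mm high, about 30 g (varies). Origin: centre of its underside; z up.
- tray_yellow: fixed yellow plastic tray, square, 110 x 110 mm outside, low rim 10 mm high and 4 mm thick, with a thin black pad 62 mm square in the middle of the floor. Origin: centre of its underside, on the bench; the inner floor is 4 mm above it. x and y axes run along its sides, z up. Turned up to 0.2 rad.
- tray_green: fixed green plastic tray, square, 110 x 110 mm outside, low rim 10 mm high and 4 mm thick, with a thin black pad 62 mm square in the middle of the floor. Origin: centre of its underside, on the bench; the inner floor is 4 mm above it. x and y axes run along its sides, z up. Turned up to 0.2 rad.
- tray_blue: fixed blue plastic tray, square, 110 x 110 mm outside, low rim 10 mm high and 4 mm thick, with a thin black pad 62 mm square in the middle of the floor. Origin: centre of its underside, on the bench; the inner floor is 4 mm above it. x and y axes run along its sides, z up. Turned up to 0.2 rad.
- coaster: fixed round cork coaster, 96 mm in diameter, 5 mm thick, empty at the start. Origin: centre of its underside, on the bench; its top is 5 mm above it.
- usb_stick: bystander: blue USB stick, 18 x 54 x 9 mm, lying between the trays near the front. Origin: centre of its underside.
- hex_keys: bystander: red folding hex key set, 34 x 92 x 21 mm, lying at the left, in front of the black flashlight. Origin: centre of its underside.
Not all that is in view belongs to the job. There is more than one size of the coaster; the one meant has the size given above.

How it is judged:
By the outcome, as a careful person would: the job done as asked, in the order asked, and still so for the second after the job is handed in, with the robot touching nothing.
It also fails if it takes over 102 s, if anything falls off the work surface, if the arm or the gripper's body presses on something with over 40 N, if the wrist force passes 120 N, or if a joint passes its speed limit or range.

## Working session

There is one attempt and no reset: what is moved stays moved. The work goes in short steps, Python scripts to look and compute and a tool call to move; the robot and the scene stay as the last step left them, time stands still between calls to the robot, and variables do not carry over. Pictures are saved under pics/ and viewed, at most 14 in all, crops included, and the job is handed in when it is done.

Besides the shell and the picture viewer there is one more tool, called after ">>>" as name(argument=value, ...) on one line, values as JSON. step_arm: Moves the arm, as the interface text tells. Its arguments: {"type":"object","properties":{"increments":{"type":"array"},"claw":{"type":"number"},"grip_force":{"type":"number"}},"required":["increments"]}

```bash
mkdir -p pics; ls
python3 - <<'E'
from workcell import r
import cv2,numpy as np,pickle
d={}
for n in("scene","top"):
    c=r.capture(n); d[n]=(c["K"],c["extrinsics"]); cv2.imwrite(f"pics/{n}0.png",c["frame"][:,:,::-1]); print(n,np.round(c["K"],1).tolist(),np.round(c["extrinsics"],3).tolist())
pickle.dump(d,open("cal.pkl","wb"))
s=r.read_state();print({k:np.round(v,3) for k,v in s.items()})
E
```

```text
pics
scene [[481.9, 0.0, 313.1], [0.0, 481.9, 240.3], [0.0, 0.0, 1.0]] [[-0.791, -0.348, 0.503, 0.125], [-0.611, 0.477, -0.632, 0.496], [-0.02, -0.807, -0.59, 0.58], [0.0, 0.0, 0.0, 1.0]]
top [[524.4, 0.0, 318.2], [0.0, 524.4, 242.2], [0.0, 0.0, 1.0]] [[-0.012, -0.997, 0.081, 0.489], [-1.0, 0.012, 0.001, -0.052], [-0.002, -0.081, -0.997, 1.073], [0.0, 0.0, 0.0, 1.0]]
{'time_s': np.float64(0.1), 'qpos': array([ 1.223,  0.537, -0.004,  1.539,  0.003,  1.067, -0.071]), 'qd': array([-0.   , -0.003, -0.   , -0.002, -0.001,  0.   , -0.001]), 'tau': array([ 3.0000e-03, -5.8456e+01,  1.0520e+00, -2.5978e+01,  1.3000e-02,
        5.0000e-03, -0.0000e+00]), 'tool_pos': array([ 0.181, -0.624,  0.249]), 'tool_rot': array([-3.109, -0.441,  0.   ]), 'ft_force': array([-0.043, -0.84 ,  0.737]), 'torque': array([ 0.02 ,  0.01 , -0.011]), 'finger_force': np.float64(0.0), 'grip_width': np.float64(0.085)}
```

View pics/top0.png

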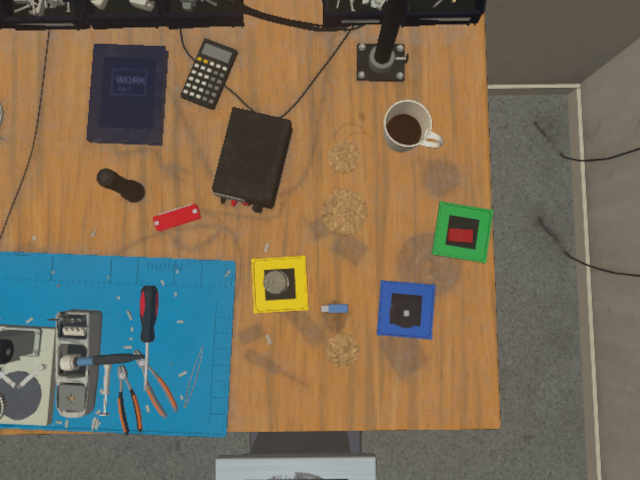

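View pics/scene0.png

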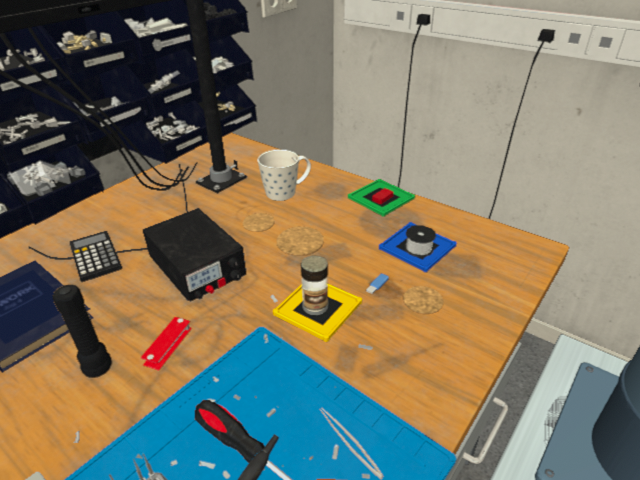

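The top view shows the jar in the yellow tray (280,284), the block in the green tray (462,233) and the spool in the blue tray (406,310). The coaster candidates are (344,157) at about 32 px, (344,212) at about 47 px and (342,350) at about 33 px. At about 0.49 px/mm, 96 mm is 47 px, so the middle one fits. I'll confirm it in an enlarged crop.

```bash
cat > h.py <<'E'
import numpy as np,cv2,pickle
from scipy.spatial.transform import Rotation as R
def ray(K,T,u,v,z):
    d=T[:3,:3]@np.linalg.solve(K,[u,v,1.]); o=T[:3,3]; return (o+d*(z-o[2])/d[2])[:2]
def hsvmask(f,lo,hi):
    return cv2.inRange(cv2.cvtColor(f,cv2.COLOR_BGR2HSV),lo,hi)
E
python3 - <<'E'
from h import *
f=cv2.imread("pics/top0.png"); d=pickle.load(open("cal.pkl","rb")); K,T=map(np.array,d["top"])
cv2.imwrite("pics/crop1.png",cv2.resize(f[180:350,240:500],None,fx=3,fy=3,interpolation=cv2.INTER_CUBIC))
for n,lo,hi,z in(("yellow",(22,120,120),(35,255,255),.01),("green",(50,120,70),(75,255,255),.01),("blue",(108,150,100),(125,255,255),.01),("red",(0,170,100),(6,255,255),.0195)):
    m=hsvmask(f,lo,hi); m[:,:240]=0
    c=max(cv2.findContours(m,0,1)[0],key=cv2.contourArea)
    q=np.array([ray(K,T,*p,z) for p in cv2.boxPoints(cv2.minAreaRect(c+0.0 if 0 else c))])
    print(n,q.mean(0).round(4),[round(float(np.linalg.norm(q[i]-q[i+1])),4) for i in(0,1)],[round(float(np.degrees(np.arctan2(*(q[i+1]-q[i])[::-1]))),1) for i in(0,1)],cv2.contourArea(c))
for n,p,z in(("coaster",(344,212),.005),("spool",(406,312),.04),("jar",(276,282),.1)): print(n,ray(K,T,*p,z).round(3))
E
```

```text
yellow [0.4924 0.0289] [0.111, 0.111] [-87.3, -177.1] 2846.0
green [ 0.5938 -0.3443] [0.1104, 0.1109] [-10.3, -99.5] 2780.5
blue [ 0.4384 -0.2252] [0.1071, 0.1084] [-5.8, -95.3] 2726.5
red [ 0.586  -0.3373] [0.0254, 0.0494] [-7.0, -95.9] 270.0
coaster [ 0.638 -0.105]
spool [ 0.435 -0.221]
jar [0.496 0.028]
```

View pics/crop1.png

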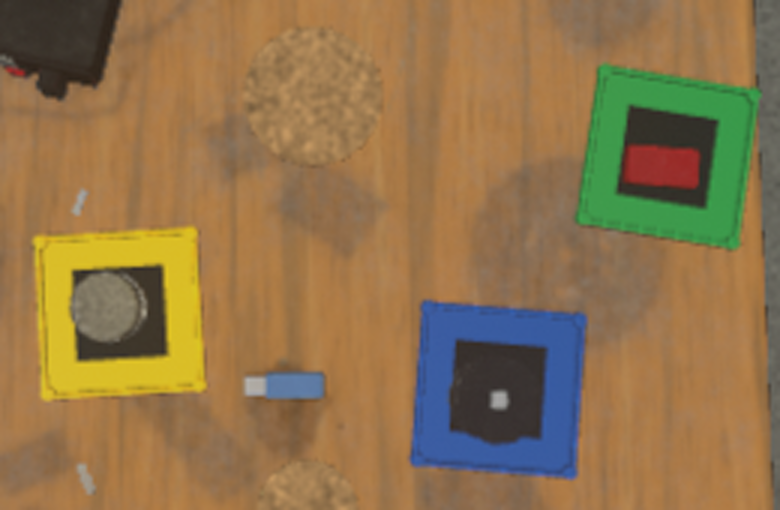

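The crop shows the full-size coaster at crop (312,96), about 139 crop px or 95 mm across, so it is the right one, at (0.638,-0.105). The tray sizes also come out right (~110 mm). The block goes to the coaster first, so I twist the tool and move over it.

>>> step_arm(increments=[{"translation":[0,0,0],"twist":-6.7},{"translation":[0,0,0],"twist":-6.7},{"translation":[0,0,0],"twist":-6.7},{"translation":[0,0,0],"twist":-6.7},{"translation":[0,0,0],"twist":-6.7}], claw=0.3, grip_force=30)

```text
time_s: 0.52
tool_pos: [0.1806, -0.624, 0.2498]
tool_rot: [-2.847, -1.327, -0.0]
ft_force: [-0.1, 0.6, 0.3]
grip_width: 0.0556
finger_force: 0.0
```

>>> step_arm(increments=[{"translation":[0,0,0],"twist":-6.7},{"translation":[0,0,0],"twist":-6.7},{"translation":[0,0,0],"twist":-6.7},{"translation":[0,0,0],"twist":-6.7},{"translation":[0,0,0],"twist":-6.7}])

```text
time_s: 0.93
tool_pos: [0.1806, -0.6241, 0.2498]
tool_rot: [-2.344, -2.091, -0.001]
ft_force: [0.3, 0.3, -0.5]
grip_width: 0.0555
finger_force: 0.0
```

>>> step_arm(increments=[{"translation":[0.0278,0.0305,0],"twist":0},{"translation":[0.0278,0.0305,0],"twist":0},{"translation":[0.0278,0.0305,0],"twist":0},{"translation":[0.0278,0.0305,0],"twist":0},{"translation":[0.0278,0.0305,0],"twist":0}])

```text
time_s: 1.35
tool_pos: [0.3498, -0.5031, 0.25]
tool_rot: [-2.35, -2.084, 0.0]
ft_force: [0.7, -0.4, 0.4]
grip_width: 0.0558
finger_force: 0.0
```

>>> step_arm(increments=[{"translation":[0.0278,0.0305,0],"twist":0},{"translation":[0.0278,0.0305,0],"twist":0},{"translation":[0.0278,0.0305,0],"twist":0},{"translation":[0.0278,0.0305,0],"twist":0},{"translation":[0.0278,0.0305,0],"twist":0}])

```text
time_s: 1.77
tool_pos: [0.5178, -0.3833, 0.25]
tool_rot: [-2.35, -2.084, 0.001]
ft_force: [0.9, -0.2, 0.8]
grip_width: 0.0551
finger_force: 0.0
```

>>> step_arm(increments=[{"translation":[0.0278,0.0305,0],"twist":0},{"translation":[0.0278,0.0305,0],"twist":0},{"translation":[0,0,0.03],"twist":0},{"translation":[0,0,0.02],"twist":0},{"translation":[0,0,0],"twist":0}])

```text
time_s: 2.18
tool_pos: [0.5815, -0.3348, 0.1951]
tool_rot: [-2.342, -2.082, 0.005]
ft_force: [-0.7, 0.3, -0.7]
grip_width: 0.0555
finger_force: 0.0
```

```bash
cat > look.py <<'E'
import sys
from workcell import r
from h import *
def look(name=None):
    s=r.read_state(); c=r.capture("wrist")
    W=np.eye(4); W[:3,:3]=R.from_rotvec(s["tool_rot"]).as_matrix(); W[:3,3]=s["tool_pos"]
    f=c["frame"][:,:,::-1].copy(); K=np.array(c["K"]); T=W@np.array(c["hand_eye"])
    pickle.dump((f,K,T,W),open("w.pkl","wb"))
    if name: cv2.imwrite(f"pics/{name}.png",f)
    return f,K,T,W
def totool(W,p,yaw=None):  # world xyz -> tool increments (m), tool-y yaw
    return (W[:3,:3].T@(np.array(p)-W[:3,3])).round(4), "yaw_y",round(float(np.degrees(np.arctan2(W[1,1],W[0,1]))),1)
def rect(f,K,T,lo,hi,z):
    m=hsvmask(f,lo,hi); c=max(cv2.findContours(m,0,1)[0],key=cv2.contourArea)
    q=np.array([ray(K,T,*p,z) for p in cv2.boxPoints(cv2.minAreaRect(c))])
    return q.mean(0).round(4),[round(float(np.linalg.norm(q[i]-q[i+1])),4) for i in(0,1)],[round(float(np.degrees(np.arctan2(*(q[i+1]-q[i])[::-1]))),1) for i in(0,1)]
COL=dict(yellow=((22,120,120),(35,255,255)),green=((50,120,70),(75,255,255)),blue=((108,150,100),(125,255,255)),red=((0,170,100),(6,255,255)))
E
python3 - <<'E'
from look import *
f,K,T,W=look("w1")
g,b=rect(f,K,T,*COL["green"],.01),rect(f,K,T,*COL["red"],.0195)
print(g,b,totool(W,[*b[0],.028]),K.round(0).tolist(),T[:3,3])
E
```

```text
(array([ 0.5952, -0.3427]), [0.1073, 0.1054], [77.6, -10.6]) (array([ 0.5922, -0.3461]), [0.0006, 0.0013], [39.5, -52.3]) (array([-0.0105,  0.0133,  0.1669]), 'yaw_y', -6.7) [[340.0, 0.0, 325.0], [0.0, 340.0, 240.0], [0.0, 0.0, 1.0]] [ 0.59006674 -0.26906129  0.31837818]
```

View pics/w1.png

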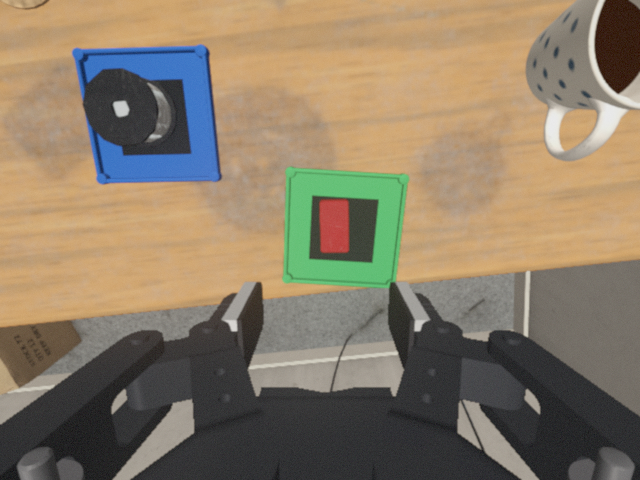

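The wrist view shows the green tray at (345,227) with the block at (334,226), and the spool at (130,105) in the blue tray. The red threshold needs wrapping in hue.

```bash
sed -i 's/    return cv2.inRange(cv2.cvtColor(f,cv2.COLOR_BGR2HSV),lo,hi)/    h=cv2.cvtColor(f,cv2.COLOR_BGR2HSV)\n    return cv2.inRange(h,lo,hi)|(cv2.inRange(h,(170,150,80),(180,255,255)) if hi[0]==6 else 0)/' h.py
python3 - <<'E'
from look import *
f,K,T,W=pickle.load(open("w.pkl","rb"))
b=rect(f,K,T,*COL["red"],.0195)
print(b,totool(W,[*b[0],.028]))
print(cv2.minAreaRect(max(cv2.findContours(hsvmask(f,*COL["red"]),0,1)[0],key=cv2.contourArea)))
E
```

```text
(array([ 0.5922, -0.3461]), [0.0006, 0.0013], [39.5, -52.3]) (array([-0.0105,  0.0133,  0.1669]), 'yaw_y', -6.7)
((340.2500305175781, 236.75003051757812), (1.4142134189605713, 0.7071067094802856), 45.0)
```

Run:
```python
from look import *
f,K,T,W=pickle.load(open("w.pkl","rb"))
print(f[226,334],cv2.cvtColor(f,cv2.COLOR_BGR2HSV)[226,334])
s=cv2.cvtColor(f,cv2.COLOR_BGR2HSV)[226,334]
COL["red"]=((0,int(s[1])-50,int(s[2])-60),(7,255,255))
m=hsvmask(f,*COL["red"])|cv2.inRange(cv2.cvtColor(f,cv2.COLOR_BGR2HSV),(172,130,80),(180,255,255))
m[:, :300]=0;m[:,380:]=0;m[:170]=0;m[280:]=0
c=max(cv2.findContours(m,0,1)[0],key=cv2.contourArea);print(cv2.contourArea(c),cv2.minAreaRect(c))
q=np.array([ray(K,T,*p,.0195) for p in cv2.boxPoints(cv2.minAreaRect(c))])
d=q-np.roll(q,1,0);print(q.mean(0),np.linalg.norm(d,axis=1),np.degrees(np.arctan2(d[:,1],d[:,0])));print(totool(W,[*q.mean(0),.028]))
```

```text
[ 73  77 188] [  1 156 188]
1457.5 ((333.4999694824219, 225.5), (52.99999237060547, 28.999996185302734), 90.0)
[ 0.58718235 -0.33550037] [0.04879122 0.02554978 0.04876157 0.0266111 ] [ 82.98505277  -6.67776578 -95.76806782 173.39747618]
(array([-0.0005,  0.0071,  0.167 ]), 'yaw_y', -6.7)
```

>>> step_arm(increments=[{"translation":[0,0.0065,0.035],"twist":0},{"translation":[0,0,0.04],"twist":0},{"translation":[0,0,0.035],"twist":0},{"translation":[0,0,0.03],"twist":0},{"translation":[0,0,0.016],"twist":0}])

```text
time_s: 2.65
tool_pos: [0.5886, -0.338, 0.0419]
tool_rot: [-2.349, -2.081, 0.003]
ft_force: [-0.8, 0.1, 0.0]
grip_width: 0.0556
finger_force: 0.0
```

>>> step_arm(increments=[{"translation":[0,0,0.01],"twist":0},{"translation":[0,0,0],"twist":0}])

```text
time_s: 2.82
tool_pos: [0.5899, -0.3378, 0.0336]
tool_rot: [-2.35, -2.083, 0.001]
ft_force: [-0.7, 0.0, 0.2]
grip_width: 0.0556
finger_force: 0.0
```

>>> step_arm(increments=[{"translation":[0,0,0],"twist":0},{"translation":[0,0,0],"twist":0},{"translation":[0,0,0],"twist":0},{"translation":[0,0,0],"twist":0},{"translation":[0,0,0],"twist":0}], claw=-1)

```text
time_s: 3.23
tool_pos: [0.5919, -0.3385, 0.0368]
tool_rot: [2.348, 2.082, 0.002]
ft_force: [-1.2, -0.5, 6.1]
grip_width: 0.0242
finger_force: 29.3
```

Run:
```python
from look import *
f,K,T,W=look("w2")
cv2.imwrite("pics/w2c.png",cv2.resize(f[200:400,180:480],None,fx=2.5,fy=2.5))
print(r.read_state()["tool_pos"],r.read_state()["ft_force"])
```

```text
[ 0.59189833 -0.33844413  0.0368148 ] [-0.73362272  0.67733103  6.98857918]
```

View pics/w2c.png

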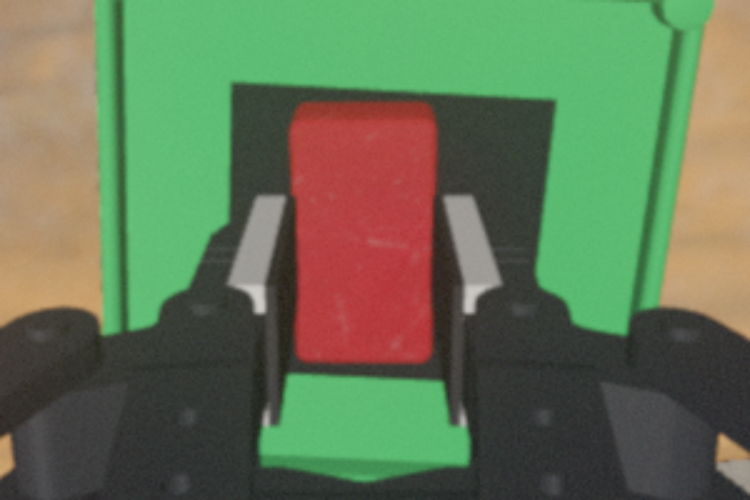

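The block is held centrally between the pads. Now I lift it and carry it to the coaster.

>>> step_arm(increments=[{"translation":[0,0,-0.02],"twist":0},{"translation":[0,0,-0.03],"twist":0},{"translation":[0,0,-0.03],"twist":0},{"translation":[0.02,0.002,-0.03],"twist":0},{"translation":[0.0365,0.003,0],"twist":0}])

```text
time_s: 3.7
tool_pos: [0.6046, -0.2895, 0.152]
tool_rot: [2.349, 2.066, 0.003]
ft_force: [1.2, -0.1, 0.4]
grip_width: 0.0239
finger_force: 29.5
```

>>> step_arm(increments=[{"translation":[0.036,0.003,0],"twist":0},{"translation":[0.036,0.003,0],"twist":0},{"translation":[0.036,0.003,0],"twist":0},{"translation":[0.036,0.003,0],"twist":0},{"translation":[0.036,0.002,0.0],"twist":0}])

```text
time_s: 4.12
tool_pos: [0.6382, -0.1034, 0.1455]
tool_rot: [2.349, 2.084, 0.002]
ft_force: [0.5, -0.1, -0.4]
grip_width: 0.0242
finger_force: 29.5
```

>>> step_arm(increments=[{"translation":[0,0,0.03],"twist":0},{"translation":[0,0,0.03],"twist":0},{"translation":[0,0,0],"twist":0},{"translation":[0,0,0],"twist":0}])

```text
time_s: 4.45
tool_pos: [0.6365, -0.1053, 0.0839]
tool_rot: [-2.349, -2.083, 0.003]
ft_force: [-0.8, 0.3, 0.4]
grip_width: 0.0243
finger_force: 29.6
```

Run:
```python
from look import *
f,K,T,W=look("w3")
print(totool(W,[.638,-.105,.038]))
```

```text
(array([0.0005, 0.0016, 0.0459]), 'yaw_y', -6.9)
```

View pics/w3.png

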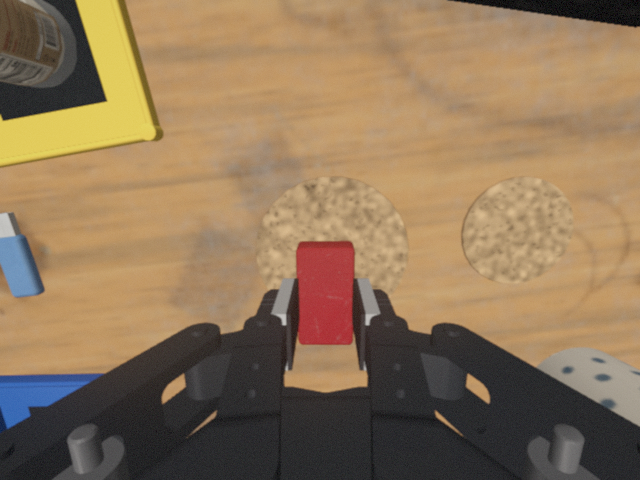

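The block is held over the coaster, whose edges are left (256,247), right (409,245) and far (332,176). I check its centre from these.

Run:
```python
from look import *
f,K,T,W=pickle.load(open("w.pkl","rb"))
a,b,c=[ray(K,T,*p,.005) for p in((256,247),(409,245),(332,176))]
print(a,b,c,np.linalg.norm(a-b))
A=np.array([2*(b-a),2*(c-a)]);o=np.linalg.solve(A,[b@b-a@a,c@c-a@a]);print(o,np.linalg.norm(o-a),totool(W,[*o,.038]))
```

```text
[ 0.59434987 -0.09238675] [ 0.68839211 -0.10234456] [ 0.64600896 -0.05495935] 0.09456797057384667
[ 0.64085761 -0.10221408] 0.047534683257670594 (array([0.0036, 0.0041, 0.0459]), 'yaw_y', -6.9)
```

>>> step_arm(increments=[{"translation":[0.001,0.003,0.02],"twist":0},{"translation":[0,0,0.015],"twist":0},{"translation":[0,0,0.008],"twist":0},{"translation":[0,0,0.0025],"twist":0},{"translation":[0,0,0],"twist":0}])

```text
time_s: 4.92
tool_pos: [0.6402, -0.1047, 0.0387]
tool_rot: [-2.35, -2.084, 0.001]
ft_force: [0.3, -0.4, 0.2]
grip_width: 0.0237
finger_force: 29.7
```

>>> step_arm(increments=[{"translation":[0,0,0],"twist":0},{"translation":[0,0,0],"twist":0}])

```text
time_s: 5.08
tool_pos: [0.6412, -0.1045, 0.0397]
tool_rot: [2.35, 2.084, 0.002]
ft_force: [-0.9, -0.4, -1.1]
grip_width: 0.0238
finger_force: 29.6
```

>>> step_arm(increments=[{"translation":[0,0,0.0015],"twist":0},{"translation":[0,0,0],"twist":0},{"translation":[0,0,0],"twist":0}])

```text
time_s: 5.33
tool_pos: [0.6412, -0.1045, 0.0379]
tool_rot: [2.349, 2.084, 0.001]
ft_force: [-0.2, 0.1, 2.7]
grip_width: 0.024
finger_force: 30.2
```

>>> step_arm(increments=[{"translation":[0,0,0.0015],"twist":0},{"translation":[0,0,0],"twist":0},{"translation":[0,0,0],"twist":0}])

```text
time_s: 5.58
tool_pos: [0.6413, -0.1045, 0.0377]
tool_rot: [2.35, 2.084, 0.001]
ft_force: [-3.7, 0.6, 14.3]
grip_width: 0.0242
finger_force: 32.6
```

The block is standing on the coaster. I release it, rise and move over the jar with the claw fully open.

>>> step_arm(increments=[{"translation":[0,0,-0.002],"twist":0},{"translation":[0,0,0],"twist":0},{"translation":[0,0,0],"twist":0},{"translation":[0,0,-0.01],"twist":0},{"translation":[0,0,-0.03],"twist":0}], claw=0.3)

```text
time_s: 6.0
tool_pos: [0.637, -0.104, 0.0743]
tool_rot: [-2.345, -2.081, 0.009]
ft_force: [0.4, -0.5, 0.3]
grip_width: 0.0556
finger_force: 0.0
```

>>> step_arm(increments=[{"translation":[0,0,-0.04],"twist":0},{"translation":[0,0,-0.04],"twist":0},{"translation":[0,0,-0.04],"twist":0},{"translation":[0,0,-0.02],"twist":0},{"translation":[0,0,0],"twist":0}], claw=1)

```text
time_s: 6.42
tool_pos: [0.6438, -0.1045, 0.2245]
tool_rot: [2.345, 2.08, 0.011]
ft_force: [1.5, 0.3, -0.3]
grip_width: 0.0851
finger_force: 0.0
```

>>> step_arm(increments=[{"translation":[0.0232,-0.032,0],"twist":0},{"translation":[0.0232,-0.032,0],"twist":0},{"translation":[0.0232,-0.032,0],"twist":0},{"translation":[0.0232,-0.032,0],"twist":0},{"translation":[0.0232,-0.032,0],"twist":0}])

```text
time_s: 6.83
tool_pos: [0.4935, 0.0308, 0.2174]
tool_rot: [-2.35, -2.084, 0.001]
ft_force: [-0.2, -0.1, 0.4]
grip_width: 0.0855
finger_force: 0.0
```

>>> step_arm(increments=[{"translation":[0,0,0],"twist":0},{"translation":[0,0,0],"twist":0}])

```text
time_s: 7.0
tool_pos: [0.4939, 0.0314, 0.2178]
tool_rot: [-2.346, -2.089, 0.002]
ft_force: [1.3, -0.2, 0.3]
grip_width: 0.0857
finger_force: 0.0
```

Run:
```python
from look import *
f,K,T,W=look("w4")
c=r.capture("top")["frame"][:,:,::-1]; K2,T2=map(np.array,pickle.load(open("cal.pkl","rb"))["top"])
cv2.imwrite("pics/top4.png",c)
print(totool(W,[.496,.03,.065]),W[:3,3],rect(f,K,T,*COL["yellow"],.01))
```

```text
(array([-0.001 ,  0.0024,  0.1528]), 'yaw_y', -6.6) [0.49387403 0.03136959 0.21776888] (array([0.4927, 0.0313]), [0.11, 0.1112], [1.9, -85.6])
```

View pics/w4.png

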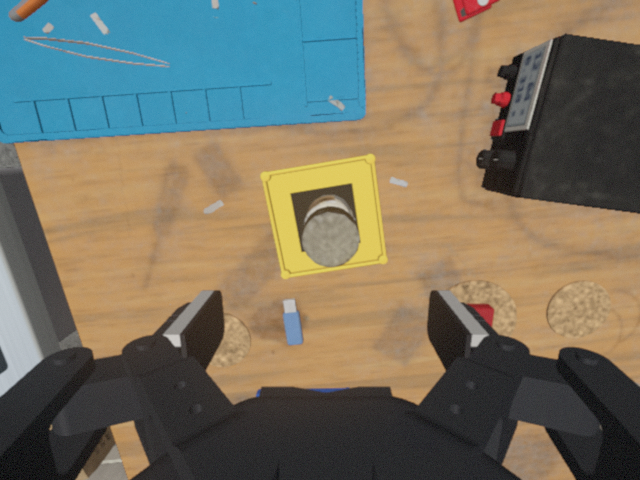

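The jar lid's top is centred at (331,237), with radius about 29 px, and the block shows on the coaster at (480,312).

Run:
```python
from look import *
f,K,T,W=pickle.load(open("w.pkl","rb"))
p=ray(K,T,331,237,.1);print(p,np.linalg.norm(ray(K,T,302,237,.1)-ray(K,T,360,237,.1)),totool(W,[*p,.065]))
c=cv2.imread("pics/top4.png");cv2.imwrite("pics/top4c.png",c)
```

```text
[0.49813699 0.03505732] 0.0424458864768215 (array([0.0042, 0.004 , 0.1528]), 'yaw_y', -6.6)
```

>>> step_arm(increments=[{"translation":[0.0015,0.003,0.03],"twist":0},{"translation":[0,0,0.035],"twist":0},{"translation":[0,0,0.035],"twist":0},{"translation":[0,0,0.03],"twist":0},{"translation":[0,0,0.022],"twist":0}])

```text
time_s: 7.52
tool_pos: [0.4985, 0.0294, 0.0629]
tool_rot: [-2.352, -2.081, 0.003]
ft_force: [0.7, -0.5, -0.1]
grip_width: 0.0854
finger_force: 0.0
```

>>> step_arm(increments=[{"translation":[0,0,0],"twist":0},{"translation":[0,0,0],"twist":0}])

```text
time_s: 7.68
tool_pos: [0.4987, 0.0302, 0.065]
tool_rot: [-2.351, -2.082, 0.003]
ft_force: [0.7, -0.6, 0.3]
grip_width: 0.0856
finger_force: 0.0
```

>>> step_arm(increments=[{"translation":[0,0,0],"twist":0},{"translation":[0,0,0],"twist":0},{"translation":[0,0,0],"twist":0},{"translation":[0,0,0],"twist":0},{"translation":[0,0,0],"twist":0}], claw=-1, grip_force=35)

```text
time_s: 8.1
tool_pos: [0.4995, 0.0309, 0.0669]
tool_rot: [2.349, 2.084, 0.002]
ft_force: [-1.4, -0.2, 7.5]
grip_width: 0.0427
finger_force: 34.5
```

>>> step_arm(increments=[{"translation":[0,0,0],"twist":0},{"translation":[0,0,0],"twist":0}])

```text
time_s: 8.27
tool_pos: [0.4995, 0.031, 0.0669]
tool_rot: [2.349, 2.084, 0.002]
ft_force: [-1.1, -1.0, 7.2]
grip_width: 0.0425
finger_force: 34.5
```

>>> step_arm(increments=[{"translation":[0,0,-0.01],"twist":0},{"translation":[0,0,-0.025],"twist":0},{"translation":[0,0,-0.03],"twist":0},{"translation":[0,0,-0.025],"twist":0},{"translation":[0,0,-0.01],"twist":0}])

```text
time_s: 8.68
tool_pos: [0.5004, 0.0313, 0.1696]
tool_rot: [2.348, 2.083, 0.006]
ft_force: [1.0, 0.1, -1.4]
grip_width: 0.0422
finger_force: 35.8
```

>>> step_arm(increments=[{"translation":[-0.015,0.0056,0],"twist":0},{"translation":[-0.03,0.0116,0],"twist":0},{"translation":[-0.03,0.0116,0],"twist":0},{"translation":[-0.03,0.0116,0],"twist":0},{"translation":[-0.03,0.0116,0],"twist":0}])

```text
time_s: 9.1
tool_pos: [0.534, -0.1107, 0.1657]
tool_rot: [-2.35, -2.085, 0.001]
ft_force: [1.3, 0.5, -2.3]
grip_width: 0.0423
finger_force: 35.8
```

>>> step_arm(increments=[{"translation":[-0.03,0.0116,0],"twist":0},{"translation":[-0.03,0.0116,0],"twist":0},{"translation":[-0.03,0.0116,0],"twist":0},{"translation":[-0.03,0.0116,0],"twist":0},{"translation":[-0.03,0.0116,0],"twist":0}])

```text
time_s: 9.52
tool_pos: [0.5736, -0.2666, 0.1655]
tool_rot: [-2.35, -2.084, 0.001]
ft_force: [0.7, 0.3, -1.3]
grip_width: 0.0424
finger_force: 35.8
```

>>> step_arm(increments=[{"translation":[-0.03,0.0116,0],"twist":0},{"translation":[-0.03,0.0116,0],"twist":0},{"translation":[-0.015,0.006,0],"twist":0},{"translation":[0,0,0],"twist":0},{"translation":[0,0,0],"twist":0}])

```text
time_s: 9.93
tool_pos: [0.5932, -0.3438, 0.165]
tool_rot: [-2.351, -2.082, 0.001]
ft_force: [0.1, 0.2, -0.8]
grip_width: 0.0427
finger_force: 35.8
```

Run:
```python
from look import *
f,K,T,W=look("w5")
g=rect(f,K,T,*COL["green"],.01)
print(g,W[:3,3],totool(W,[.5945,-.3435,.067]))
```

```text
(array([ 0.5952, -0.3375]), [0.0978, 0.1065], [76.9, -10.3]) [ 0.59322771 -0.34380505  0.16503747] (array([0.0004, 0.0013, 0.098 ]), 'yaw_y', -7.0)
```

View pics/w5.png

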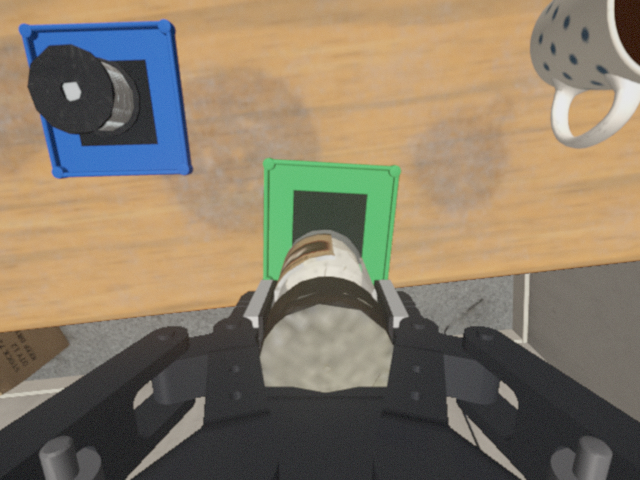

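The jar hangs upright over the green tray at (331,220). Its lower edge is partly hidden, so the fitted rectangle is cut short. I lower it to just short of contact.

>>> step_arm(increments=[{"translation":[0,0.0013,0.025],"twist":0},{"translation":[0,0,0.03],"twist":0},{"translation":[0,0,0.025],"twist":0},{"translation":[0,0,0.012],"twist":0},{"translation":[0,0,0.003],"twist":0}])

```text
time_s: 10.4
tool_pos: [0.5937, -0.3407, 0.0681]
tool_rot: [-2.344, -2.084, 0.002]
ft_force: [-0.4, 0.4, -0.7]
grip_width: 0.0422
finger_force: 35.8
```

>>> step_arm(increments=[{"translation":[0,0,0.0015],"twist":0},{"translation":[0,0,0],"twist":0},{"translation":[0,0,0],"twist":0}])

```text
time_s: 10.65
tool_pos: [0.5965, -0.3435, 0.0711]
tool_rot: [2.348, 2.083, 0.002]
ft_force: [0.5, 0.3, -1.4]
grip_width: 0.0424
finger_force: 35.8
```

>>> step_arm(increments=[{"translation":[0,0,0.0015],"twist":0},{"translation":[0,0,0],"twist":0},{"translation":[0,0,0],"twist":0}])

```text
time_s: 10.9
tool_pos: [0.5955, -0.3434, 0.0684]
tool_rot: [2.35, 2.084, 0.0]
ft_force: [0.3, 0.3, -1.5]
grip_width: 0.0423
finger_force: 35.8
```

>>> step_arm(increments=[{"translation":[0,0,0.0015],"twist":0},{"translation":[0,0,0],"twist":0},{"translation":[0,0,0],"twist":0}])

```text
time_s: 11.15
tool_pos: [0.5954, -0.3435, 0.0668]
tool_rot: [2.35, 2.084, -0.0]
ft_force: [-1.7, 0.0, 4.3]
grip_width: 0.0421
finger_force: 35.0
```

>>> step_arm(increments=[{"translation":[0,0,0.001],"twist":0},{"translation":[0,0,0],"twist":0},{"translation":[0,0,0],"twist":0}])

```text
time_s: 11.4
tool_pos: [0.5954, -0.3436, 0.0667]
tool_rot: [2.35, 2.084, -0.001]
ft_force: [-4.9, 0.5, 11.5]
grip_width: 0.0422
finger_force: 35.4
```

>>> step_arm(increments=[{"translation":[0,0,-0.002],"twist":0},{"translation":[0,0,0],"twist":0},{"translation":[0,0,0],"twist":0},{"translation":[0,0,0],"twist":0},{"translation":[0,0,-0.01],"twist":0}], claw=1)

```text
time_s: 11.82
tool_pos: [0.5938, -0.3424, 0.0753]
tool_rot: [-2.347, -2.082, 0.002]
ft_force: [-0.8, 0.1, -0.5]
grip_width: 0.0855
finger_force: 0.0
```

>>> step_arm(increments=[{"translation":[0,0,-0.025],"twist":0},{"translation":[0,0,-0.035],"twist":0},{"translation":[0,0,-0.035],"twist":0},{"translation":[0,0,-0.03],"twist":0},{"translation":[0,0,0],"twist":0}])

```text
time_s: 12.23
tool_pos: [0.599, -0.3447, 0.2106]
tool_rot: [2.342, 2.077, 0.007]
ft_force: [0.8, -0.1, 1.6]
grip_width: 0.0856
finger_force: 0.0
```

>>> step_arm(increments=[{"translation":[0.0202,-0.0352,0],"twist":0},{"translation":[0.0202,-0.0352,0],"twist":0},{"translation":[0.0202,-0.0352,0],"twist":0},{"translation":[0.0202,-0.0352,0],"twist":0},{"translation":[0.0202,-0.0352,0],"twist":0}])

```text
time_s: 12.65
tool_pos: [0.431, -0.2208, 0.2026]
tool_rot: [2.35, 2.084, -0.0]
ft_force: [-0.0, 0.5, 1.3]
grip_width: 0.0856
finger_force: 0.0
```

>>> step_arm(increments=[{"translation":[0,0,0],"twist":0},{"translation":[0,0,0],"twist":0}])

```text
time_s: 12.82
tool_pos: [0.4306, -0.2208, 0.2025]
tool_rot: [-2.348, -2.086, 0.002]
ft_force: [0.7, -0.4, -0.0]
grip_width: 0.0851
finger_force: 0.0
```

Run:
```python
from look import *
f,K,T,W=look("w6")
g=rect(f,K,T,*COL["blue"],.01)
print(g,W[:3,3],totool(W,[.433,-.222,.03]))
t=r.capture("top")["frame"][180:350,240:500,::-1]
cv2.imwrite("pics/w6.png",np.vstack([f[:,:600][60:320],cv2.resize(t,(520,340))[:, :] if 0 else np.pad(cv2.resize(t,(520,340)),((0,0),(0,80),(0,0)))]))
```

```text
(array([ 0.4399, -0.2233]), [0.1071, 0.1074], [-5.8, -92.8]) [ 0.43060108 -0.22081995  0.20248667] (array([-0.0008,  0.0028,  0.1725]), 'yaw_y', -6.8)
```

View pics/w6.png

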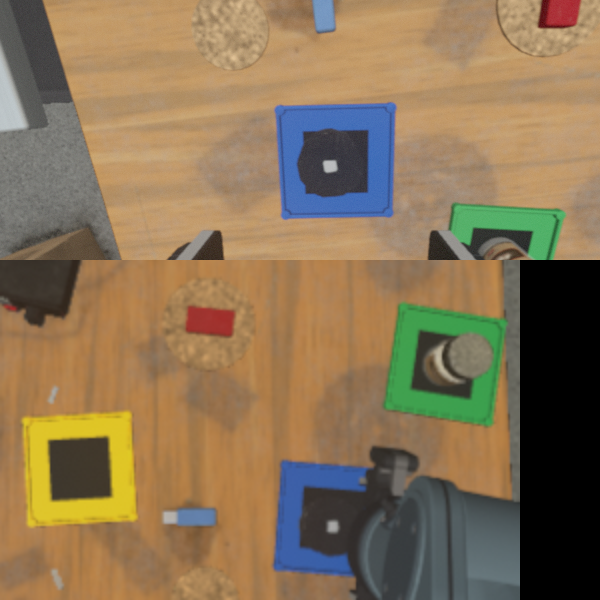

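The spool's hub shows at (330,226) in the full wrist frame. The jar stands upright in the green tray and the block lies on the middle of the coaster.

Run:
```python
from look import *
f,K,T,W=pickle.load(open("w.pkl","rb"))
p=ray(K,T,330,226,.04);print(p,totool(W,[*p,.025]))
print(np.linalg.norm(ray(K,T,297,226,.04)-ray(K,T,363,226,.04)), r.read_state()["qpos"].round(2))
```

```text
[ 0.43439922 -0.21895473] (array([0.0024, 0.0038, 0.1775]), 'yaw_y', -6.8)
0.05677595932451638 [ 0.72  0.35 -0.4   1.99  0.19  0.83  0.09]
```

>>> step_arm(increments=[{"translation":[0.001,0.0035,0.03],"twist":0},{"translation":[0,0,0.035],"twist":0},{"translation":[0,0,0.035],"twist":0},{"translation":[0,0,0.03],"twist":0},{"translation":[0,0,0.02],"twist":0}], claw=0.62)

```text
time_s: 13.33
tool_pos: [0.4368, -0.2219, 0.0495]
tool_rot: [-2.35, -2.083, 0.0]
ft_force: [-0.2, -0.6, 0.1]
grip_width: 0.0695
finger_force: 0.0
```

>>> step_arm(increments=[{"translation":[0,0,0.01],"twist":0},{"translation":[0,0,0.01],"twist":0},{"translation":[0,0,0.006],"twist":0},{"translation":[0,0,0],"twist":0},{"translation":[0,0,0],"twist":0}])

```text
time_s: 13.75
tool_pos: [0.437, -0.2218, 0.0269]
tool_rot: [2.349, 2.084, 0.001]
ft_force: [-1.2, -0.5, 0.5]
grip_width: 0.0693
finger_force: 0.0
```

>>> step_arm(increments=[{"translation":[0,-0.002,0.002],"twist":0},{"translation":[0,0,0],"twist":0}])

```text
time_s: 13.92
tool_pos: [0.4343, -0.2214, 0.0249]
tool_rot: [2.35, 2.084, 0.0]
ft_force: [-0.1, 0.2, 0.9]
grip_width: 0.0691
finger_force: 0.0
```

>>> step_arm(increments=[{"translation":[0,0,0],"twist":0},{"translation":[0,0,0],"twist":0},{"translation":[0,0,0],"twist":0},{"translation":[0,0,0],"twist":0},{"translation":[0,0,0],"twist":0}], claw=-1, grip_force=50)

```text
time_s: 14.33
tool_pos: [0.4341, -0.2214, 0.0253]
tool_rot: [2.35, 2.084, -0.001]
ft_force: [-3.7, 0.6, 10.3]
grip_width: 0.0545
finger_force: 50.4
```

Run:
```python
from look import *
f,K,T,W=look("w7")
cv2.imwrite("pics/w7c.png",f[160:420,140:520])
print(r.read_state()["tool_pos"],r.read_state()["ft_force"])
```

```text
[ 0.43417613 -0.22136419  0.02528813] [-3.65215994  1.04855697 10.27234063]
```

View pics/w7c.png

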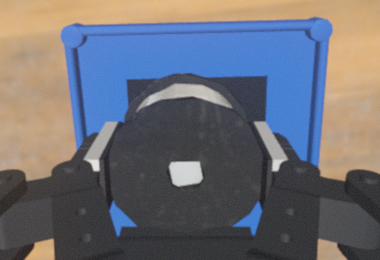

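Run:
```python
from look import *
f,K,T,W=pickle.load(open("w.pkl","rb"))
p=ray(K,T,326,333,.04);print(p,totool(W,[*p,.04]))
```

```text
[ 0.4344943  -0.21814492] (array([ 0.0032, -0.    , -0.0147]), 'yaw_y', -6.9)
```

The spool is held across its full width, with its centre 3 mm ahead of the TCP. I lift it and carry it to the yellow tray.

>>> step_arm(increments=[{"translation":[0,0,-0.01],"twist":0},{"translation":[0,0,-0.02],"twist":0},{"translation":[0,0,-0.025],"twist":0},{"translation":[0,0,-0.02],"twist":0},{"translation":[0,0,-0.01],"twist":0}])

```text
time_s: 14.8
tool_pos: [0.435, -0.2216, 0.1118]
tool_rot: [2.348, 2.083, 0.002]
ft_force: [0.8, 0.5, -2.6]
grip_width: 0.0542
finger_force: 53.4
```

>>> step_arm(increments=[{"translation":[0.014,0.0015,0],"twist":0},{"translation":[0.028,0.003,0],"twist":0},{"translation":[0.028,0.003,0],"twist":0},{"translation":[0.028,0.003,0],"twist":0},{"translation":[0.028,0.003,0],"twist":0}])

```text
time_s: 15.22
tool_pos: [0.4623, -0.0965, 0.1092]
tool_rot: [-2.351, -2.084, 0.001]
ft_force: [0.9, 0.2, -3.3]
grip_width: 0.054
finger_force: 53.4
```

>>> step_arm(increments=[{"translation":[0.028,0.003,0],"twist":0},{"translation":[0.028,0.003,0],"twist":0},{"translation":[0.028,0.003,0],"twist":0},{"translation":[0.028,0.003,0],"twist":0},{"translation":[0.0155,0.0025,0],"twist":0}])

```text
time_s: 15.63
tool_pos: [0.4923, 0.0312, 0.1094]
tool_rot: [-2.346, -2.088, -0.002]
ft_force: [0.7, 0.4, -2.9]
grip_width: 0.0541
finger_force: 53.4
```

>>> step_arm(increments=[{"translation":[0,0,0],"twist":0},{"translation":[0,0,0],"twist":0}])

```text
time_s: 15.8
tool_pos: [0.4919, 0.0282, 0.1091]
tool_rot: [-2.347, -2.087, 0.001]
ft_force: [-1.0, -0.9, -2.7]
grip_width: 0.0545
finger_force: 53.4
```

Run:
```python
from look import *
f,K,T,W=look("w8")
print(rect(f,K,T,*COL["yellow"],.01),W[:3,3],totool(W,[.492,.027,.0255]))
cv2.imwrite("pics/w8c.png",f[40:440])
```

```text
(array([0.4898, 0.0403]), [0.1095, 0.0985], [-1.3, -87.8]) [0.49188646 0.02819799 0.10912307] (array([-0.0012,  0.0003,  0.0836]), 'yaw_y', -6.7)
```

View pics/w8c.png

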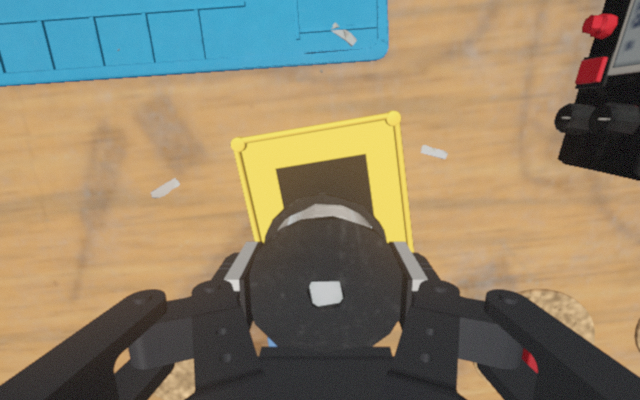

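The spool is level and held above the yellow tray. I lower it until it touches.

>>> step_arm(increments=[{"translation":[-0.001,0,0.02],"twist":0},{"translation":[0,0,0.03],"twist":0},{"translation":[0,0,0.02],"twist":0},{"translation":[0,0,0.01],"twist":0},{"translation":[0,0,0.0],"twist":0}])

```text
time_s: 16.27
tool_pos: [0.4902, 0.0249, 0.0274]
tool_rot: [-2.35, -2.082, 0.006]
ft_force: [0.3, -0.7, -2.9]
grip_width: 0.0545
finger_force: 53.7
```

>>> step_arm(increments=[{"translation":[0,0,0.0015],"twist":0},{"translation":[0,0,0],"twist":0},{"translation":[0,0,0.0015],"twist":0},{"translation":[0,0,0],"twist":0},{"translation":[0,0,0],"twist":0}])

```text
time_s: 16.68
tool_pos: [0.4925, 0.0262, 0.0269]
tool_rot: [2.35, 2.084, 0.001]
ft_force: [0.9, -0.2, -4.3]
grip_width: 0.0541
finger_force: 53.7
```

>>> step_arm(increments=[{"translation":[0,0,0.0015],"twist":0},{"translation":[0,0,0],"twist":0},{"translation":[0,0,0],"twist":0}])

```text
time_s: 16.93
tool_pos: [0.4926, 0.0261, 0.0254]
tool_rot: [2.35, 2.084, 0.001]
ft_force: [-1.7, -1.3, 5.2]
grip_width: 0.054
finger_force: 54.0
```

>>> step_arm(increments=[{"translation":[0,0,0],"twist":0},{"translation":[0,0,0],"twist":0},{"translation":[0,0,0],"twist":0},{"translation":[0,0,0],"twist":0},{"translation":[0,0,-0.008],"twist":0}], claw=0.6)

```text
time_s: 17.35
tool_pos: [0.4912, 0.0262, 0.032]
tool_rot: [-2.349, -2.084, 0.003]
ft_force: [-0.9, -0.1, 0.8]
grip_width: 0.0684
finger_force: 0.0
```

>>> step_arm(increments=[{"translation":[0,0,-0.02],"twist":0},{"translation":[0,0,-0.035],"twist":0},{"translation":[0,0,-0.035],"twist":0},{"translation":[0,0,-0.035],"twist":0},{"translation":[0,0,-0.03],"twist":0}])

```text
time_s: 17.77
tool_pos: [0.4921, 0.0264, 0.1905]
tool_rot: [2.349, 2.085, 0.002]
ft_force: [1.1, -0.2, 0.5]
grip_width: 0.0685
finger_force: 0.0
```

>>> step_arm(increments=[{"translation":[-0.0224,0.0326,0],"twist":0},{"translation":[-0.0224,0.0326,0],"twist":0},{"translation":[-0.0224,0.0326,0],"twist":0},{"translation":[-0.0224,0.0326,0],"twist":0},{"translation":[-0.0224,0.0326,0],"twist":0}], claw=0.3)

```text
time_s: 18.18
tool_pos: [0.6416, -0.1059, 0.1886]
tool_rot: [2.35, 2.085, 0.0]
ft_force: [1.5, -0.9, 0.4]
grip_width: 0.0559
finger_force: 0.0
```

>>> step_arm(increments=[{"translation":[0,0,0],"twist":0},{"translation":[0,0,0],"twist":0}])

```text
time_s: 18.35
tool_pos: [0.6413, -0.1067, 0.1876]
tool_rot: [2.354, 2.08, -0.0]
ft_force: [-1.1, 0.8, -0.4]
grip_width: 0.0556
finger_force: 0.0
```

Run:
```python
from look import *
f,K,T,W=look("w9")
h=cv2.cvtColor(f,cv2.COLOR_BGR2HSV)
m=cv2.inRange(h,(0,106,80),(7,255,255))|cv2.inRange(h,(172,130,80),(180,255,255)); m[:,:230]=0;m[:,430:]=0
c=max(cv2.findContours(m,0,1)[0],key=cv2.contourArea)
q=np.array([ray(K,T,*p,.0195) for p in cv2.boxPoints(cv2.minAreaRect(c))])
d=q-np.roll(q,1,0);print(cv2.minAreaRect(c),q.mean(0),np.linalg.norm(d,axis=1),np.degrees(np.arctan2(d[:,1],d[:,0])));print(totool(W,[*q.mean(0),.035]),W[:3,3])
t=r.capture("top")["frame"][:,:,::-1]
cv2.imwrite("pics/w9c.png",cv2.resize(np.ascontiguousarray(t[190:340,240:500]),None,fx=3,fy=3))
```

```text
((324.5, 221.5), (53.0, 29.0), 90.0) [ 0.64091488 -0.10194771] [0.04731096 0.0248415  0.04731181 0.02588361] [ 82.28542898  -7.0498731  -96.45251317 172.9469073 ]
(array([ 0.0047, -0.0009,  0.1526]), 'yaw_y', -7.1) [ 0.64126942 -0.10665827  0.18762755]
```

View pics/w9c.png

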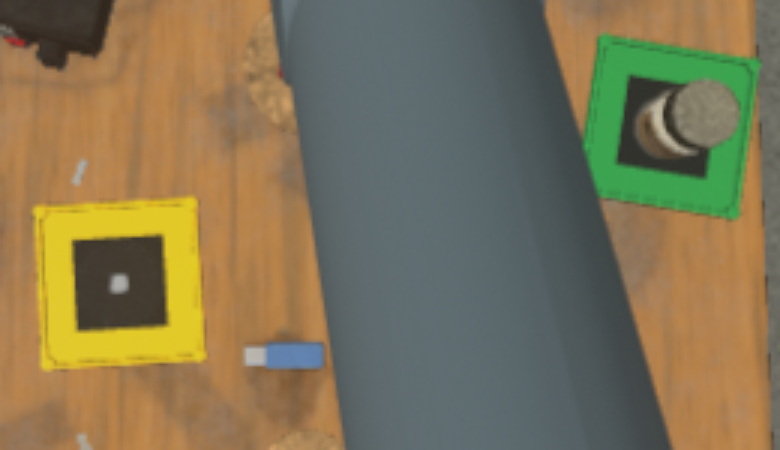

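The spool's hub at (119,284) sits on the yellow pad's centre (120,283), and the jar stands in the green tray. Now I grasp the block again.

>>> step_arm(increments=[{"translation":[0.004,0,0.035],"twist":0},{"translation":[0,0,0.04],"twist":0},{"translation":[0,0,0.035],"twist":0},{"translation":[0,0,0.025],"twist":0},{"translation":[0,0,0.015],"twist":0}])

```text
time_s: 18.87
tool_pos: [0.6383, -0.0986, 0.035]
tool_rot: [-2.345, -2.085, 0.004]
ft_force: [-0.7, -0.9, -0.8]
grip_width: 0.0557
finger_force: 0.0
```

>>> step_arm(increments=[{"translation":[0,0,0.002],"twist":0},{"translation":[0,0,0],"twist":0}])

```text
time_s: 19.03
tool_pos: [0.6408, -0.0995, 0.036]
tool_rot: [-2.348, -2.085, 0.0]
ft_force: [-0.1, 1.1, 0.2]
grip_width: 0.0555
finger_force: 0.0
```

>>> step_arm(increments=[{"translation":[0,0,0],"twist":0},{"translation":[0,0,0],"twist":0},{"translation":[0,0,0],"twist":0},{"translation":[0,0,0],"twist":0},{"translation":[0,0,0],"twist":0}], claw=-1, grip_force=30)

```text
time_s: 19.45
tool_pos: [0.6425, -0.1005, 0.0381]
tool_rot: [2.349, 2.083, 0.003]
ft_force: [-1.1, -0.8, 6.9]
grip_width: 0.0242
finger_force: 29.1
```

>>> step_arm(increments=[{"translation":[0,0,-0.02],"twist":0},{"translation":[0,0,-0.03],"twist":0},{"translation":[0,0,-0.03],"twist":0},{"translation":[0,0,-0.02],"twist":0},{"translation":[-0.018,-0.0234,0],"twist":0}])

```text
time_s: 19.87
tool_pos: [0.6233, -0.1112, 0.1427]
tool_rot: [2.339, 2.085, 0.02]
ft_force: [0.8, 0.4, -0.3]
grip_width: 0.0236
finger_force: 29.5
```

>>> step_arm(increments=[{"translation":[-0.0183,-0.0234,0],"twist":0},{"translation":[-0.0183,-0.0234,0],"twist":0},{"translation":[-0.0183,-0.0234,0],"twist":0},{"translation":[-0.0183,-0.0234,0],"twist":0},{"translation":[-0.0183,-0.0234,0],"twist":0}])

```text
time_s: 20.28
tool_pos: [0.4878, -0.1932, 0.1369]
tool_rot: [2.349, 2.084, 0.001]
ft_force: [0.4, -0.7, -0.3]
grip_width: 0.0237
finger_force: 29.5
```

>>> step_arm(increments=[{"translation":[-0.0183,-0.0234,0],"twist":0},{"translation":[-0.0183,-0.0234,0],"twist":0},{"translation":[0,0,0.03],"twist":0},{"translation":[0,0,0],"twist":0},{"translation":[0,0,0],"twist":0}])

```text
time_s: 20.7
tool_pos: [0.4376, -0.2227, 0.106]
tool_rot: [-2.349, -2.084, 0.0]
ft_force: [-1.1, 0.3, -0.3]
grip_width: 0.0237
finger_force: 29.7
```

Run:
```python
from look import *
f,K,T,W=look("w10")
h=cv2.cvtColor(f,cv2.COLOR_BGR2HSV)
print(totool(W,[.439,-.2245,.037]),W[:3,3])
cv2.imwrite("pics/w10c.png",f[100:420,120:540])
```

```text
(array([-0.0017,  0.0017,  0.069 ]), 'yaw_y', -6.8) [ 0.4375862  -0.22268455  0.10598301]
```

View pics/w10c.png

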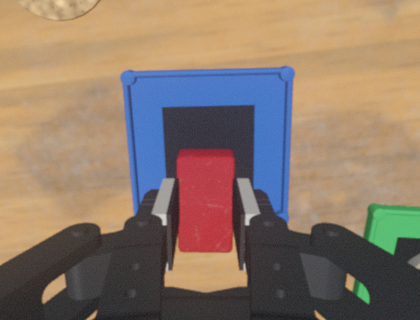

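The block is over the blue pad, with its centre at (205) against the pad's (208). I lower it.

>>> step_arm(increments=[{"translation":[0,0.0015,0.02],"twist":0},{"translation":[0,0,0.025],"twist":0},{"translation":[0,0,0.015],"twist":0},{"translation":[0,0,0.006],"twist":0},{"translation":[0,0,0],"twist":0}])

```text
time_s: 21.17
tool_pos: [0.4401, -0.2224, 0.0397]
tool_rot: [-2.348, -2.086, -0.0]
ft_force: [-0.2, -0.9, -0.6]
grip_width: 0.0241
finger_force: 29.6
```

>>> step_arm(increments=[{"translation":[0,0,0.0015],"twist":0},{"translation":[0,0,0],"twist":0},{"translation":[0,0,0.0015],"twist":0},{"translation":[0,0,0],"twist":0},{"translation":[0,0,0],"twist":0}])

```text
time_s: 21.58
tool_pos: [0.4395, -0.2235, 0.0373]
tool_rot: [2.35, 2.084, 0.0]
ft_force: [0.2, -0.8, -0.2]
grip_width: 0.0236
finger_force: 29.6
```

>>> step_arm(increments=[{"translation":[0,0,0.0015],"twist":0},{"translation":[0,0,0],"twist":0},{"translation":[0,0,0],"twist":0}])

```text
time_s: 21.83
tool_pos: [0.4396, -0.2236, 0.0368]
tool_rot: [2.35, 2.084, -0.001]
ft_force: [-4.3, 2.2, 18.9]
grip_width: 0.0238
finger_force: 34.3
```

>>> step_arm(increments=[{"translation":[0,0,0.0007],"twist":0},{"translation":[0,0,0],"twist":0},{"translation":[0,0,0],"twist":0}])

```text
time_s: 22.08
tool_pos: [0.4396, -0.2236, 0.0367]
tool_rot: [2.349, 2.084, -0.001]
ft_force: [-6.1, 3.3, 26.0]
grip_width: 0.024
finger_force: 36.0
```

Contact. I ease off, release, rise and retreat so the top view is clear.

>>> step_arm(increments=[{"translation":[0,0,-0.0022],"twist":0},{"translation":[0,0,0],"twist":0}])

```text
time_s: 22.25
tool_pos: [0.4397, -0.2236, 0.0375]
tool_rot: [2.349, 2.084, 0.001]
ft_force: [0.4, 0.6, -1.8]
grip_width: 0.0239
finger_force: 29.7
```

>>> step_arm(increments=[{"translation":[0,0,0],"twist":0},{"translation":[0,0,0],"twist":0},{"translation":[0,0,0],"twist":0},{"translation":[0,0,-0.01],"twist":0},{"translation":[0,0,-0.03],"twist":0}], claw=0.3)

```text
time_s: 22.67
tool_pos: [0.4368, -0.2221, 0.0747]
tool_rot: [-2.345, -2.081, 0.004]
ft_force: [0.3, -0.2, -0.1]
grip_width: 0.0557
finger_force: 0.0
```

>>> step_arm(increments=[{"translation":[0,0,-0.04],"twist":0},{"translation":[0,0,-0.04],"twist":0},{"translation":[0,0,-0.04],"twist":0},{"translation":[0,0,-0.03],"twist":0},{"translation":[0,0,0],"twist":0}])

```text
time_s: 23.08
tool_pos: [0.4426, -0.2246, 0.2335]
tool_rot: [2.343, 2.078, 0.006]
ft_force: [0.8, -0.5, 0.3]
grip_width: 0.0558
finger_force: 0.0
```

>>> step_arm(increments=[{"translation":[-0.035,-0.015,0],"twist":0},{"translation":[-0.035,-0.015,0],"twist":0},{"translation":[-0.035,-0.015,0],"twist":0},{"translation":[-0.035,-0.015,0],"twist":0},{"translation":[-0.035,-0.015,0],"twist":0}])

```text
time_s: 23.5
tool_pos: [0.3425, -0.3892, 0.2271]
tool_rot: [-2.35, -2.085, 0.0]
ft_force: [1.0, -0.5, -0.5]
grip_width: 0.0558
finger_force: 0.0
```

>>> step_arm(increments=[{"translation":[-0.035,-0.015,0],"twist":0},{"translation":[-0.035,-0.015,0],"twist":0},{"translation":[0,0,0],"twist":0},{"translation":[0,0,0],"twist":0},{"translation":[0,0,0],"twist":0}])

```text
time_s: 23.92
tool_pos: [0.3061, -0.4532, 0.2267]
tool_rot: [-2.35, -2.085, -0.001]
ft_force: [1.2, 0.1, 1.1]
grip_width: 0.0555
finger_force: 0.0
```

Run:
```python
from look import *
t=np.ascontiguousarray(r.capture("top")["frame"][:,:,::-1]); K,T=map(np.array,pickle.load(open("cal.pkl","rb"))["top"])
t2=t.copy();t2[:,:360]=0;t2[270:][:0]=0
h=cv2.cvtColor(t,cv2.COLOR_BGR2HSV);m=cv2.inRange(h,(0,150,90),(7,255,255))|cv2.inRange(h,(172,130,80),(180,255,255));m[:,:370]=0;m[:270]=0;m[345:]=0;m[:,440:]=0
ys,xs=np.where(m>0)
print(len(xs),ray(K,T,xs.mean(),ys.mean(),.0195) if len(xs) else 0, rect(t2,K,T,*COL["blue"],.01))
cv2.imwrite("pics/end.png",cv2.resize(t[180:350,140:500],None,fx=2.2,fy=2.2))
```

```text
322 [ 0.43799221 -0.22793134] (array([ 0.4384, -0.2251]), [0.1071, 0.1083], [-5.8, -95.3])
```

View pics/end.png

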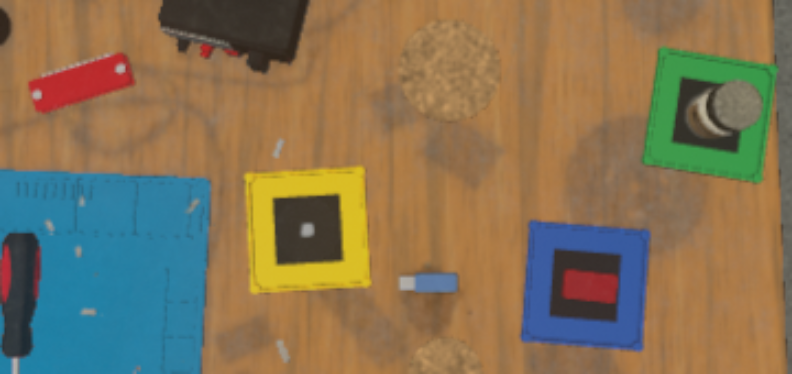

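All three are in place: the block is 3 mm from the blue centre, the spool's hub is at (307,230) on the yellow pad's centre, and the jar is upright in the green tray. The USB stick and hex key set are unmoved. I hand in.

```bash
python3 -c "
from workcell import r
print(r.close_job())"
```

```text
the job is handed in; nothing more can be done
None
```

The job is handed in at about 24 s: the spool is in the yellow tray, the jar in the green and the block in the blue (via the coaster), all upright and released, with the block about 3 mm off centre; the USB stick and hex key set look unmoved.

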